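Kit the feed-unit parts into the picture tray

TASK

Make up the kit for the next machine: put the motor with the brass pinion, the white gear with the blue hub, the cooling fan and the bearing block into the blue tray, each in the compartment whose card shows its picture. Stand each one upright and flat in the middle of its card (turned any way), setting it down rather than dropping it. Leave the bare-shaft motor and the all-white gear where they are: they belong to another kit.

Things in the scene. Friction and masses are not known exactly. Their poses are not given: they have to be found in the camera images.
- motor: Stepper motor with brass pinion: silver top, black middle, body 42 x 42 mm, 38 mm tall; the pinion (22 mm across the teeth) stands on the top, up to 57 mm. 0.19 to 0.33 kg. Origin: centre of underside, z up. x, y square to its sides; grip two facing sides. Starts upright on the bench (underside at z 0), any yaw. All six parts are loose, 90 mm or more between centres, on the right of the bench.
- gear: White toothed gear with a BLUE hub: disc 59 mm over the teeth, 12 mm thick; round blue hub 24 mm in diameter, from 12 to 36 mm above the underside: grip it there. About 0.06 kg. Origin: centre of underside, z up. Starts upright on the bench (underside at z 0), any yaw.
- fan: Cooling fan: black square block 40 x 40 mm, 28 mm tall, with an orange impeller on its top. About 0.06 kg. Origin: centre of underside, z up. x, y square to its sides. Starts upright on the bench (underside at z 0), any yaw.
- bearing: Bearing block: dark grey foot 62 (x) x 30 (y) x 8 mm, on its middle a silver block 30 (x) x 28 (y) mm, from 8 to 38 mm above the underside, with a round bearing in its two y faces. Grip the silver block. About 0.15 kg. Origin: centre of underside, z up. Starts upright on the bench (underside at z 0), any yaw.
- bare_motor: Look-alike that stays: the same 42 x 42 x 38 mm motor, but with a bare thin steel shaft (5 mm, up to 56 mm) and no pinion. Origin: centre of underside, z up. Starts upright on the bench (underside at z 0), any yaw. Also among the parts, unlisted and unimportant: a screw tin (30 mm across, 14 high) at x 0.54, y -0.12 and a steel socket (22 mm across, 24 high) at x 0.525, y -0.255.
- plain_gear: Look-alike that stays: the same white gear (59 mm, hub up to 36 mm), but its hub is white too. Origin: centre of underside, z up. Starts upright on the bench (underside at z 0), any yaw.
- card_motor: Picture of the motor: black-edged silver square, brass dot. 73 x 73 x 2 mm yellow card fixed on a tray compartment's floor. Origin: centre of its underside, 5 mm above the bench (top face: 7 mm); x, y parallel to the compartment's walls. The blue tray, on the left of the bench, is fixed: 167 mm square, 2 x 2 compartments of about 76 mm at 81 mm pitch, walls 5 mm thick, tops 13 mm above the bench.
- card_gear: Picture of the gear: white toothed disc, blue centre. 73 x 73 x 2 mm yellow card fixed on a tray compartment's floor. Origin: centre of its underside, 5 mm above the bench (top face: 7 mm); x, y parallel to the compartment's walls. Which card is in which compartment changes.
- card_fan: Picture of the fan: black square, orange impeller. 73 x 73 x 2 mm yellow card fixed on a tray compartment's floor. Origin: centre of its underside, 5 mm above the bench (top face: 7 mm); x, y parallel to the compartment's walls. 
- card_bearing: Picture of the bearing block: dark grey rectangle, silver square in its middle. 73 x 73 x 2 mm yellow card fixed on a tray compartment's floor. Origin: centre of its underside, 5 mm above the bench (top face: 7 mm); x, y parallel to the compartment's walls. 
There are look-alikes about, which are no part of the job. What is shaped like the bearing but green or red is not meant.

How it is judged:
By the outcome, as a careful person would: the job done as asked, in the order asked, and still so for the second after the job is handed in, with the robot touching nothing.
It also fails if it takes over 99 s, if anything falls off the work surface, if the arm or the gripper's body presses on something with over 40 N, if the wrist force passes 120 N, or if a joint passes its speed limit or range.

ROBOT

A 7-joint arm with a two-finger parallel gripper is mounted at the origin on the work surface. World frame = base frame: x ahead of the robot, y to its left, z up, the work surface at z = 0. Lengths are in m, angles in rad, forces in N, time in s.
With the tool pointing down it reaches from about 0.425 to 0.925 m from the base axis. Payload 6.8 kg.
Tool frame: the origin (TCP) lies on the mounting face of the last link; the fingertips stand 173 mm ahead of it and the grasp point (between the pads) lies 155 mm ahead of it (grip_point_offset is the distance from the TCP to the grasp point, in m); x points along the fingers, z is the direction in which the jaws open and shut, and the axes are right-handed (so a half turn about x gives the same grasp; the last joint's range is limited). The gripper opens to 85 mm and grips with 20 to 120 N. Pads are 22 mm wide; open, the fingers measure 114 mm over their backs; the gripper's body (76 mm by 85 mm) begins 54 mm behind the grasp point. The pads swing forward as they close: fully open they stand 13 mm farther back than shut.
Start: joints at [1.118, 0.477, 0.022, 1.555, -0.011, 1.109, -0.083], TCP at [0.228, -0.635, 0.405] pointing down, gripper open.
Joint ranges: [-2.96, 2.96], [-0.34, 2.1], [-1.41, 1.46], [0.24, 2.44], [-1.37, 4.51], [0.17, 1.92], [-2.96, 2.96]. Speed limits (rad/s): [2.39, 2.39, 3.14, 3.14, 3.14, 3.14, 3.14].

INTERFACE

Orientations are given as a rotation vector (axis times angle).
In Python, from bench import * gives the robot as it stands. The module is installed in compiled form; this text tells all that it offers.
- The arm moves only by the tool servo_tool, never from a script. Its argument "motion" is a list of rows, each a list of 5 numbers: the shift along the tool's x, y, z in m, then the turn about the tool's x in degrees, then the gripper command: -1 is fully open, 1 is shut, values between are in proportion. In form: [[dx, dy, dz, turn, fingers], ...]. A call has 1 to 8 rows; each row is the pose to reach, as a shift and turn from the pose measured when the call began, along the tool's axes at that moment; what a row does not reach only later rows make up. A row lasts 1/10 s, in which the tool goes at most 50 mm and 8.59 degrees, less where a joint would pass 70% of its speed; a pose out of reach is approached as far as the arm can. A call with a gripper value outside its range is refused whole. The fingers move at their own pace and stop on an object; "force" is the grip in N (left out, the last holds). Time passes only in rows, so rows that repeat a pose let the fingers close. It gives the time, the measured TCP pose, the force and the opening at its end, in the units of the state.
- get_obs(): the state, without advancing time (a new reading comes with each control period).
- grab_frame(name): name is "scene" or "top" or "wrist"; returns the picture (384x512x3 uint8, red, green, blue); there is no depth.
- camera_params(name): a dict with "mtx" (3x3 intrinsics, pixels), "world_to_cam" (4x4, takes a point from world to camera coordinates); the wrist camera has in their place "T_tool_cam" (4x4, takes a point from camera to tool coordinates, whose origin is the TCP and whose axes are the tool frame's). Camera axes: x right, y down, z forward; pixel columns grow to the right and rows downward; lengths in m; the calibration is good to about 2 mm. A picture is of the moment at which its call begins: read the wrist's pose just before it. camera_params takes no time and is no camera call.
- hand_in(): hands the job in, once; it reports no verdict.
The state is a dict: "clock": time; "joints": joint angles; "qvel": joint speeds; "tau": joint torques, N m; "tcp_pos": TCP position; "orientation": TCP orientation; "contact_force": force on the tool from outside, world axes, zero at the start; "moment": the same for the moment, N m; "grip_width": finger opening in m.
Only numpy, scipy, OpenCV 4.12 (cv2) and the standard library are available. Lean on these libraries where they do the work, as an engineer would, in place of code of your own. Each camera call takes 0.05 s, during which the arm holds its last target. There are 200 camera calls.

## Working session

There is one attempt and no reset: what is moved stays moved. The work goes in short steps, Python scripts to look and compute and a tool call to move; the robot and the scene stay as the last step left them, time stands still between calls to the robot, and variables do not carry over. Pictures are saved under pics/ and viewed, about 12 in all and at most 16, crops included, and the job is handed in when it is done.

Besides the shell and the picture viewer there is one more tool, called after "Request:" as name([rows], argument=value, ...), one row to a line, values as JSON. servo_tool: Moves the arm, as the interface text tells. Its arguments: {"type":"object","properties":{"motion":{"type":"array","items":{"type":"array","items":{"type":"number"}}},"force":{"type":"number"}},"required":["motion"]}

```bash
mkdir -p pics; python3 - <<'E'
from bench import *
import cv2,numpy as np
np.set_printoptions(precision=4,suppress=True)
print(get_obs())
for n in ("top","scene"):
    cv2.imwrite(f"pics/{n}0.png",cv2.resize(grab_frame(n)[:,:,::-1],(800,600),interpolation=cv2.INTER_CUBIC))
for n in ("top","scene","wrist"): print(camera_params(n))
E
```

```text
{'clock': 0.0, 'joints': array([ 1.1179,  0.4778,  0.0223,  1.5565, -0.0115,  1.1093, -0.0831]), 'qvel': array([-0.0017,  0.001 , -0.0009, -0.0021, -0.0004, -0.    ,  0.0009]), 'tau': array([ -0.0005, -59.6468,   1.6077, -28.1203,   0.0124,   0.0095,
        -0.    ]), 'tcp_pos': array([ 0.228 , -0.635 ,  0.4037]), 'orientation': array([ 0.9525,  1.3544, -0.951 ]), 'contact_force': array([0.0362, 0.0767, 0.0965]), 'moment': array([-0.047 ,  0.0105,  0.008 ]), 'grip_width': 0.0856930796620973}
{'mtx': array([[453.2034,   0.    , 251.4061],
       [  0.    , 453.2034, 195.027 ],
       [  0.    ,   0.    ,   1.    ]]), 'world_to_cam': array([[-0.0175, -0.9998,  0.0138, -0.023 ],
       [-0.9895,  0.0153, -0.144 ,  0.5989],
       [ 0.1438, -0.0162, -0.9895,  1.0627],
       [ 0.    ,  0.    ,  0.    ,  1.    ]])}
{'mtx': array([[414.6543,   0.    , 259.1317],
       [  0.    , 414.6543, 191.0969],
       [  0.    ,   0.    ,   1.    ]]), 'world_to_cam': array([[-0.7985,  0.6019,  0.0116,  0.4777],
       [ 0.4872,  0.6573, -0.575 , -0.2301],
       [-0.3537, -0.4535, -0.8181,  1.4426],
       [ 0.    ,  0.    ,  0.    ,  1.    ]])}
{'mtx': array([[341.8958,   0.    , 252.5271],
       [  0.    , 341.8958, 194.1258],
       [  0.    ,   0.    ,   1.    ]]), 'T_tool_cam': array([[-0.0002, -0.261 ,  0.9653,  0.0294],
       [ 0.0011, -0.9653, -0.261 ,  0.067 ],
       [ 1.    ,  0.001 ,  0.0005,  0.0004],
       [ 0.    ,  0.    ,  0.    ,  1.    ]])}
```

View pics/top0.png

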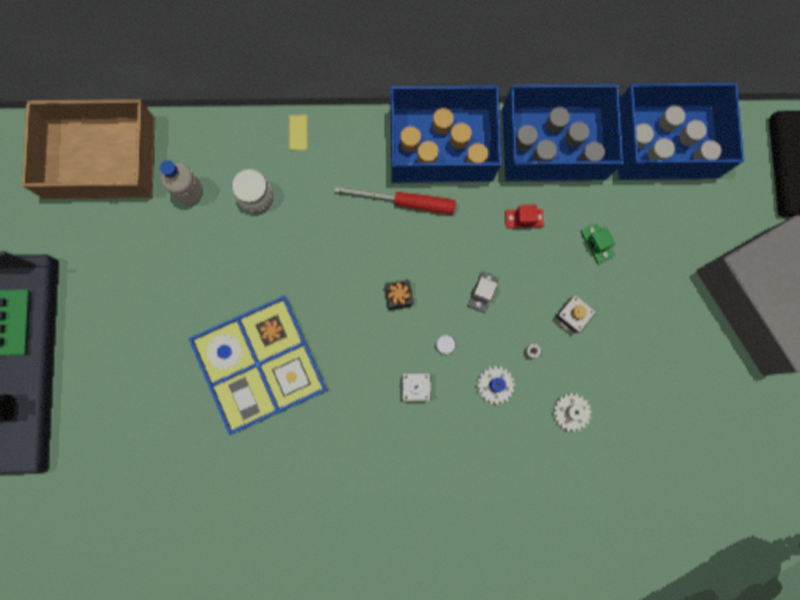

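The top view shows the tray at left (px 190–327, 297–432; cards: gear top-left, fan top-right, bearing bottom-left, motor bottom-right). The parts are on the right: pinion motor (576,314), blue-hub gear (496,385), fan (399,294), bearing (485,291). I'll enlarge both areas next.

```bash
python3 - <<'E'
from bench import *
import cv2,numpy as np
im=grab_frame("top")[:,:,::-1]
cv2.imwrite("pics/full.png",im)
a=cv2.resize(im[185:281,118:214],None,fx=6,fy=6,interpolation=cv2.INTER_CUBIC)
b=cv2.resize(im[168:280,242:386],None,fx=5.5,fy=5.5,interpolation=cv2.INTER_CUBIC)
cv2.imwrite("pics/tray.png",a);cv2.imwrite("pics/parts.png",b)
E
```

```text
(no output)
```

View pics/tray.png

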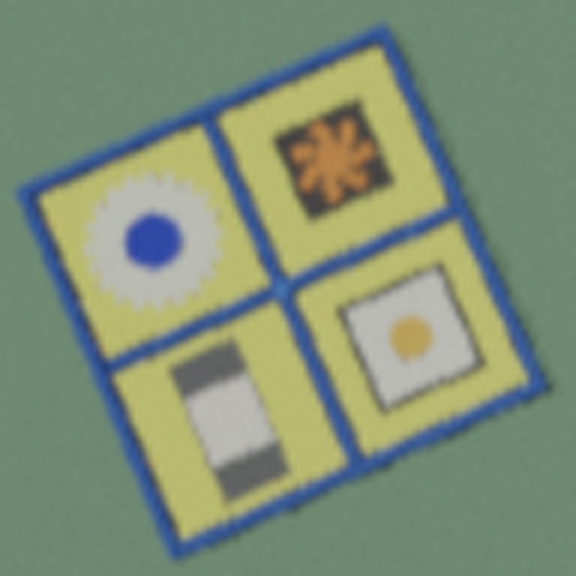

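View pics/parts.png

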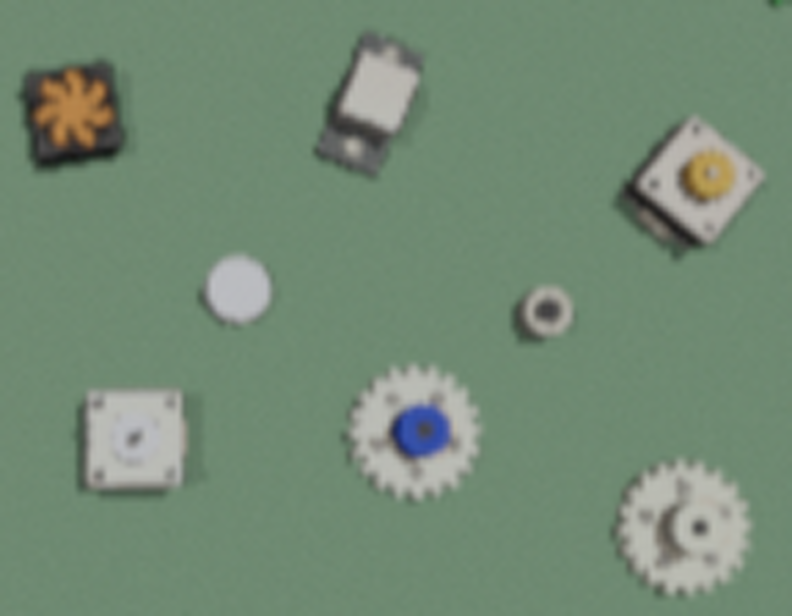

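```bash
cat > h.py <<'E'
from bench import *
import cv2,numpy as np
from scipy.spatial.transform import Rotation as R
np.set_printoptions(precision=4,suppress=True)
def ray(uv,z,K,Twc):
    """pixels -> world points on the plane z; Twc camera to world"""
    uv=np.atleast_2d(np.array(uv,float)); d=np.c_[uv,np.ones(len(uv))]@np.linalg.inv(K).T@Twc[:3,:3].T
    o=Twc[:3,3]; return (o+d*((z-o[2])/d[:,2])[:,None])[:,:2]
def top(uv,z):
    c=camera_params("top"); return ray(uv,z,c["mtx"],np.linalg.inv(c["world_to_cam"]))
def Ttool(o):
    T=np.eye(4);T[:3,:3]=R.from_rotvec(o["orientation"]).as_matrix();T[:3,3]=o["tcp_pos"];return T
def crop(dst,f,x0,y0): return (np.array(dst,float)+.5)/f-.5+[x0,y0]
def wrist(uv,z,o):
    c=camera_params("wrist"); return ray(uv,z,c["mtx"],Ttool(o)@c["T_tool_cam"])
def go(x,y,z,jaw=None):
    """shift (tool axes) bringing the grip point to x,y,z; jaw = wanted jaw direction in world deg, mod 180; or list of options mod 90"""
    o=get_obs();T=Ttool(o);g=np.array([x,y,z+.155]);s=T[:3,:3].T@(g-T[:3,3])
    zz=T[:3,2];cur=np.degrees(np.arctan2(zz[1],zz[0]))
    print("t",o["clock"],"toolx",T[:3,0],"jaw",round(cur,2),"j7",round(o["joints"][6],3),"j1",round(o["joints"][0],3),"w",o["grip_width"],"F",o["contact_force"])
    print("shift",s)
    if jaw is not None:
        for m in (180,90):
            d=(jaw-cur+m/2)%m-m/2; print("mod",m,"turn(tool x) ",round(-d,2))
E
python3 - <<'E'
from h import *
def ang(P):
    e=np.roll(P,-1,0)-P; return np.degrees(np.arctan2(e[:,1],e[:,0]))%90
tray=top(crop([(20,188),(383,28),(548,385),(178,556)],6,118,185),.013)
c=tray.mean(0);print("tray",c,ang(tray),np.linalg.norm(np.roll(tray,-1,0)-tray,axis=1))
L,Tp,Rt,B=tray
for n,m in (("gear",L),("fan",Tp),("motor",Rt),("bearing",B)):
    u=(m-c); print("card",n,c+u*(40.5/83.5))
cc=lambda p:crop(p,5.5,242,168)
print("cards direct",top(crop([(153,240),(333,160),(411,338),(229,420)],6,118,185),.007))
mo=top(cc([(695,115),(765,177),(707,243),(633,182)]),.038);print("motor",mo.mean(0),ang(mo),np.linalg.norm(np.roll(mo,-1,0)-mo,axis=1),top(cc([(709,173)]),.057))
print("gear",top(cc([(414,432)]),.012),top(cc([(421,430)]),.036))
f=top(cc([(24,74),(109,64),(121,146),(36,157)]),.028);print("fan",f.mean(0),ang(f),np.linalg.norm(np.roll(f,-1,0)-f,axis=1),top(cc([(73,109)]),.028))
b=top(cc([(371,32),(424,52),(375,176),(317,151)]),.008);print("bear",b.mean(0),ang(b),np.linalg.norm(np.roll(b,-1,0)-b,axis=1))
b=top(cc([(363,48),(422,72),(395,140),(338,110)]),.038);print("bear",b.mean(0),ang(b))
go(*mo.mean(0),.10,ang(mo)[0])
E
```

```text
tray [0.5127 0.1827] [23.4067 24.5567 23.8351 24.0602] [0.1629 0.1643 0.1644 0.1655]
card gear [0.5335 0.2354]
card fan [0.5649 0.1629]
card motor [0.4924 0.1298]
card bearing [0.4602 0.2027]
cards direct [[0.5336 0.2376]
 [0.5657 0.1633]
 [0.4912 0.1306]
 [0.4589 0.2052]]
motor [ 0.582  -0.3215] [46.3166 46.5621 48.6112 45.3938] [0.0413 0.0402 0.0422 0.0419] [[ 0.5822 -0.3203]]
gear [[ 0.4727 -0.1932]] [[ 0.4728 -0.1925]]
fan [ 0.6191 -0.0418] [5.9465 7.0222 6.5565 7.2016] [0.0387 0.0379 0.0386 0.0383] [[ 0.6197 -0.0421]]
bear [ 0.6238 -0.1802] [68.0241 66.6716 65.4496 64.0789] [0.0261 0.0625 0.0289 0.0613]
bear [ 0.6235 -0.1794] [66.5425 66.5626 60.8632 66.4675]
t 0.15 toolx [-0.0005  0.0012 -1.    ] jaw -70.25 j7 -0.083 j1 1.118 w 0.08545000912149331 F [-0.3626  0.18   -0.9242]
shift [ 0.1492  0.4391 -0.1753]
mod 180 turn(tool x)  63.44
mod 90 turn(tool x)  -26.56
```

Request:
servo_tool([
  [0.02, 0.05, -0.02, -3.3, -1],
  [0.04, 0.1, -0.04, -6.6, -1],
  [0.05, 0.15, -0.06, -10, -1],
  [0.06, 0.2, -0.08, -13, -1],
  [0.07, 0.24, -0.095, -17, -1],
  [0.08, 0.28, -0.112, -20, -1],
  [0.08, 0.32, -0.128, -23, -1],
  [0.08, 0.36, -0.144, -26.5, -1],
], force=40)

```text
clock: 0.95
tcp_pos: [0.5192, -0.3761, 0.3232]
orientation: [0.596, 1.49, -0.594]
contact_force: [0.9, -0.0, -0.1]
grip_width: 0.0856
```

```bash
python3 - <<'E'
from h import *
go(.582,-.321,.15,46.6)
E
```

```text
t 0.95 toolx [-0.0019  0.0021 -1.    ] jaw -43.61 j7 -0.315 j1 0.652 w 0.08560896305069261 F [ 0.9426 -0.0093 -0.0932]
shift [0.0182 0.0832 0.0076]
mod 180 turn(tool x)  89.79
mod 90 turn(tool x)  -0.21
```

Request:
servo_tool([
  [0.01, 0.045, 0.004, 0, -1],
  [0.018, 0.083, 0.0076, 0, -1],
  [0.018, 0.083, 0.0076, 0, -1],
  [0.018, 0.083, 0.0076, 0, -1],
])

```text
clock: 1.35
tcp_pos: [0.5825, -0.3199, 0.3044]
orientation: [0.595, 1.492, -0.592]
contact_force: [-1.2, -0.4, 0.7]
grip_width: 0.0853
```

```bash
python3 - <<'E'
from h import *
o=get_obs();im=grab_frame("wrist")[:,:,::-1]
cv2.imwrite("pics/w1.png",cv2.resize(im,(800,600),interpolation=cv2.INTER_CUBIC))
import pickle;pickle.dump(o,open("o1.pkl","wb"))
go(.582,-.321,.025,46.6)
E
```

```text
t 1.4 toolx [-0.0031  0.0018 -1.    ] jaw -43.62 j7 -0.442 j1 0.534 w 0.08549618541206606 F [-0.1526 -0.5528 -0.5775]
shift [0.1247 0.0009 0.0004]
mod 180 turn(tool x)  89.78
mod 90 turn(tool x)  -0.22
```

View pics/w1.png

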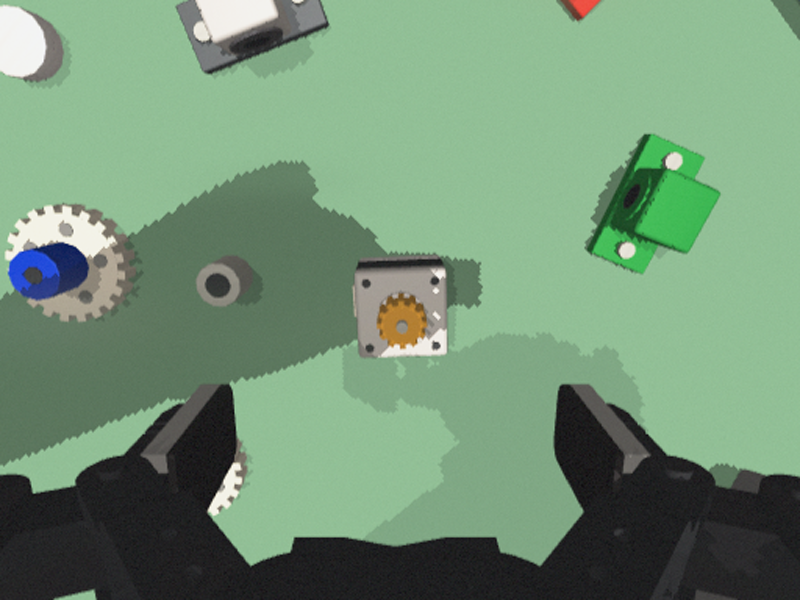

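The wrist view shows the brass-pinion motor square to the jaws, with top-face corners at about (356,268), (446,268), (448,356), (358,357). Next I'll compare this with the top-camera estimate.

```bash
python3 - <<'E'
from h import *
import pickle;o=pickle.load(open("o1.pkl","rb"))
s=lambda p:crop(p,1.5625,0,0)
m=wrist(s([(356,268),(446,268),(448,356),(358,357)]),.038,o);print(m.mean(0),np.linalg.norm(np.roll(m,-1,0)-m,axis=1),wrist(s([(402,326)]),.057,o))
c=m.mean(0)
print("gear",wrist(s([(67,263)]),.012,o),wrist(s([(33,274)]),.036,o))
print("in tool axes: ");go(*c,.025);go(*((c+[.582,-.321])/2),.025)
E
```

```text
[ 0.5833 -0.3236] [0.0406 0.0423 0.0425 0.0428] [[ 0.583  -0.3236]]
gear [[ 0.4742 -0.195 ]] [[ 0.4728 -0.1944]]
in tool axes: 
t 1.4 toolx [-0.0031  0.0018 -1.    ] jaw -43.62 j7 -0.442 j1 0.534 w 0.08549618541206606 F [-0.1526 -0.5528 -0.5775]
shift [ 0.1247 -0.0001  0.0032]
t 1.4 toolx [-0.0031  0.0018 -1.    ] jaw -43.62 j7 -0.442 j1 0.534 w 0.08549618541206606 F [-0.1526 -0.5528 -0.5775]
shift [0.1247 0.0004 0.0018]
```

Request:
servo_tool([
  [0.03, 0, 0.0025, 0, -1],
  [0.065, 0, 0.0025, 0, -1],
  [0.095, 0, 0.0025, 0, -1],
  [0.115, 0, 0.0025, 0, -1],
  [0.124, 0, 0.0025, 0, -1],
  [0.124, 0, 0.0025, 0, -1],
  [0.124, 0, 0.0025, 0, -1],
  [0.124, 0, 0.0025, 0, 1],
], force=50)

```text
clock: 2.2
tcp_pos: [0.5834, -0.3237, 0.1824]
orientation: [0.596, 1.488, -0.596]
contact_force: [0.3, 0.9, 0.4]
grip_width: 0.0732
```

Request:
servo_tool([
  [0, 0, 0, 0, 1],
  [0, 0, 0, 0, 1],
  [0, 0, 0, 0, 1],
  [0, 0, 0, 0, 1],
  [0, 0, 0, 0, 1],
  [0, 0, 0, 0, 1],
])

```text
clock: 2.8
tcp_pos: [0.5838, -0.3239, 0.1837]
orientation: [0.596, 1.487, -0.596]
contact_force: [-0.8, 0.5, 5.5]
grip_width: 0.0409
```

```bash
python3 - <<'E'
from h import *
go(.582,-.321,.025,46.6)
go(.4917,.1293,.15,24)
E
```

```text
t 2.8 toolx [ 0.0005 -0.0003 -1.    ] jaw -43.65 j7 -0.47 j1 0.52 w 0.04091726884144411 F [-0.7925  0.4544  5.4713]
shift [ 0.0037  0.0009 -0.0033]
mod 180 turn(tool x)  89.75
mod 90 turn(tool x)  -0.25
t 2.8 toolx [ 0.0005 -0.0003 -1.    ] jaw -43.65 j7 -0.47 j1 0.52 w 0.04091726884144411 F [-0.7925  0.4544  5.4713]
shift [-0.1215  0.2644 -0.3794]
mod 180 turn(tool x)  -67.65
mod 90 turn(tool x)  22.35
```

Request:
servo_tool([
  [-0.03, 0, 0, 0, 1],
  [-0.07, 0, 0, 0, 1],
  [-0.1, 0.012, -0.018, 1, 1],
  [-0.12, 0.035, -0.05, 4, 1],
  [-0.12, 0.06, -0.086, 7, 1],
  [-0.12, 0.087, -0.125, 10, 1],
  [-0.12, 0.115, -0.165, 13, 1],
  [-0.12, 0.143, -0.205, 16, 1],
])

```text
clock: 3.6
tcp_pos: [0.5331, -0.0772, 0.3035]
orientation: [0.813, 1.413, -0.813]
contact_force: [0.9, 0.7, -3.2]
grip_width: 0.0412
```

```bash
python3 - <<'E'
from h import *
go(.4917,.1293,.15,24)
E
```

```text
t 3.6 toolx [ 0.0004 -0.0003 -1.    ] jaw -59.79 j7 -1.097 j1 0.165 w 0.04118488616626617 F [ 0.9386  0.6604 -3.2467]
shift [-0.0015  0.0681 -0.1993]
mod 180 turn(tool x)  -83.79
mod 90 turn(tool x)  6.21
```

Request:
servo_tool([
  [0, 0.016, -0.045, 2, 1],
  [0, 0.03, -0.09, 4, 1],
  [0, 0.045, -0.135, 6.2, 1],
  [0, 0.06, -0.175, 6.2, 1],
  [0, 0.068, -0.199, 6.2, 1],
  [0, 0.068, -0.199, 6.2, 1],
  [0, 0.068, -0.199, 6.2, 1],
])

```text
clock: 4.3
tcp_pos: [0.4914, 0.1294, 0.3033]
orientation: [0.893, 1.379, -0.894]
contact_force: [0.6, -1.1, -2.8]
grip_width: 0.0409
```

```bash
python3 - <<'E'
from h import *
o=get_obs();im=grab_frame("wrist")[:,:,::-1]
cv2.imwrite("pics/w2.png",cv2.resize(im,(800,600),interpolation=cv2.INTER_CUBIC))
import pickle;pickle.dump(o,open("o2.pkl","wb"))
go(.4917,.1293,.036,24)
E
```

```text
t 4.35 toolx [-0.0001 -0.0011 -1.    ] jaw -66.01 j7 -1.63 j1 -0.197 w 0.040860036465026624 F [ 0.5224 -0.4634 -2.7211]
shift [ 0.1123  0.0005 -0.001 ]
mod 180 turn(tool x)  89.99
mod 90 turn(tool x)  -0.01
```

View pics/w2.png

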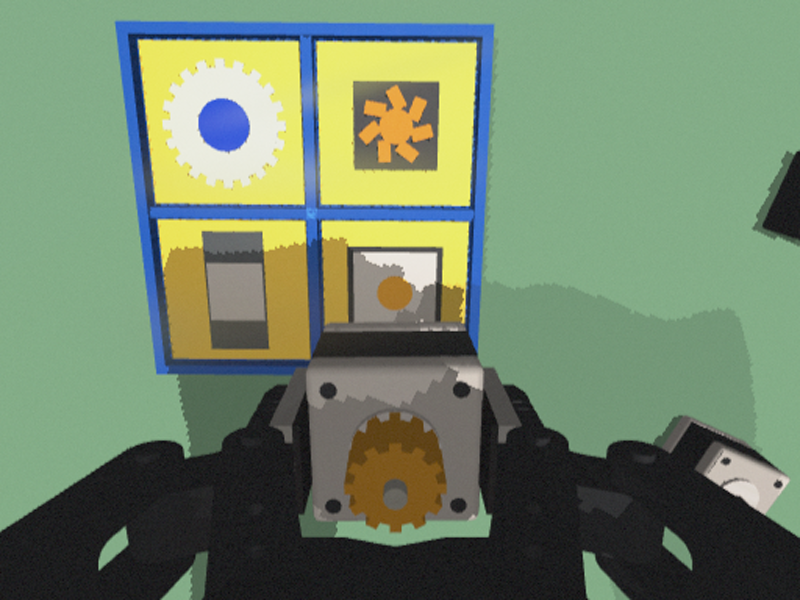

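The tray from the wrist camera: gear picture centre (224,125), fan (396,126), bearing (236,290), motor dot (394,293). The motor is held square.

```bash
python3 - <<'E'
from h import *
import pickle;o=pickle.load(open("o2.pkl","rb"))
s=lambda p:crop(p,1.5625,0,0)
p=wrist(s([(224,125),(396,126),(236,290),(394,293)]),.007,o);print(p)
g,f,b,m=p
print(np.linalg.norm(g-f),np.linalg.norm(f-m),np.linalg.norm(g-b),np.linalg.norm(b-m),[np.degrees(np.arctan2(*(v[::-1])))%90 for v in (g-f,f-m,g-b,b-m)])
t=wrist(s([(117,22),(494,25),(478,372),(158,374)]),.013,o);print(t.mean(0),p.mean(0))
go(*m,.036)
E
```

```text
[[0.5338 0.2363]
 [0.5668 0.1617]
 [0.46   0.2039]
 [0.4918 0.1291]]
0.08162085316706853 0.08172746870143224 0.0805644132458646 0.08121943635692526 [np.float64(23.855642995158817), np.float64(23.479664681514084), np.float64(23.76562484268982), np.float64(23.03631552123781)]
[0.5134 0.1821] [0.5131 0.1827]
t 4.35 toolx [-0.0001 -0.0011 -1.    ] jaw -66.01 j7 -1.63 j1 -0.197 w 0.040860036465026624 F [ 0.5224 -0.4634 -2.7211]
shift [ 0.1123  0.0005 -0.0008]
```

Request:
servo_tool([
  [0.03, 0, -0.001, 0, 1],
  [0.06, 0, -0.001, 0, 1],
  [0.085, 0, -0.001, 0, 1],
  [0.1, 0, -0.001, 0, 1],
  [0.107, 0, -0.001, 0, 1],
  [0.11, 0, -0.001, 0, 1],
  [0.111, 0, -0.001, 0, 1],
  [0.112, 0, -0.001, 0, 1],
])

```text
clock: 5.15
tcp_pos: [0.4917, 0.1289, 0.192]
orientation: [0.896, 1.377, -0.896]
contact_force: [-0.5, 0.3, -2.7]
grip_width: 0.0408
```

```bash
python3 - <<'E'
from h import *
go(.4918,.1291,.0357)
E
```

```text
t 5.15 toolx [ 0.0013 -0.0008 -1.    ] jaw -66.04 j7 -1.696 j1 -0.236 w 0.040796765978507156 F [-0.5108  0.2901 -2.6898]
shift [ 0.0013  0.0001 -0.0001]
```

Request:
servo_tool([
  [0.001, 0, 0, 0, 1],
  [0.0017, 0, 0, 0, 1],
  [0.0023, 0, 0, 0, 1],
  [0.0023, 0, 0, 0, 1],
])

```text
clock: 5.55
tcp_pos: [0.4921, 0.129, 0.1906]
orientation: [0.896, 1.376, -0.895]
contact_force: [-2.4, -0.6, 6.1]
grip_width: 0.0414
```

Request:
servo_tool([
  [0, 0, 0, 0, 0.0],
  [0, 0, 0, 0, -0.15],
  [0, 0, 0, 0, -0.3],
  [0, 0, 0, 0, -0.4],
  [-0.02, 0, 0, 0, -0.4],
  [-0.05, 0, 0, 0, -0.4],
  [-0.09, 0, 0, 0, -0.4],
  [-0.12, 0, 0, 0, -0.4],
])

```text
clock: 6.35
tcp_pos: [0.4919, 0.1292, 0.3125]
orientation: [0.897, 1.375, -0.894]
contact_force: [1.2, 0.3, 0.5]
grip_width: 0.0599
```

```bash
python3 - <<'E'
from h import *
# gear: average of top & wrist
go(.4735,-.1937,.13,24)
E
```

```text
t 6.35 toolx [ 0.0035 -0.0002 -1.    ] jaw -66.04 j7 -1.63 j1 -0.192 w 0.05992019957933341 F [1.1712 0.321  0.501 ]
shift [ 0.0275 -0.148   0.2876]
mod 180 turn(tool x)  89.96
mod 90 turn(tool x)  -0.04
```

Request:
servo_tool([
  [0.0, -0.02, 0.039, 0, -0.4],
  [0.0, -0.04, 0.078, 0, -0.4],
  [0.0, -0.06, 0.117, 0, -0.4],
  [0.0, -0.08, 0.156, 0, -0.4],
  [0.0, -0.1, 0.195, 0, -0.4],
  [0.0, -0.12, 0.234, 0, -0.4],
  [0.01, -0.138, 0.268, 0, -0.4],
  [0.02, -0.148, 0.2875, 0, -0.4],
])

```text
clock: 7.15
tcp_pos: [0.4726, -0.1973, 0.2925]
orientation: [0.899, 1.373, -0.898]
contact_force: [0.0, 0.3, -0.2]
grip_width: 0.06
```

Request:
servo_tool([
  [0, 0, 0, 0, -0.4],
])

```text
clock: 7.25
tcp_pos: [0.4714, -0.2004, 0.2913]
orientation: [0.902, 1.372, -0.904]
contact_force: [0.3, 0.2, 0.6]
grip_width: 0.0597
```

```bash
python3 - <<'E'
from h import *
go(.4735,-.1937,.034)
o=get_obs();im=grab_frame("wrist")[:,:,::-1]
cv2.imwrite("pics/w3.png",cv2.resize(im,(800,600),interpolation=cv2.INTER_CUBIC))
import pickle;pickle.dump(o,open("o3.pkl","wb"))
E
```

```text
t 7.25 toolx [ 0.0019 -0.0024 -1.    ] jaw -66.58 j7 -0.926 j1 0.349 w 0.05972129119891931 F [0.3217 0.2074 0.6274]
shift [ 0.1023  0.0045 -0.0056]
```

View pics/w3.png

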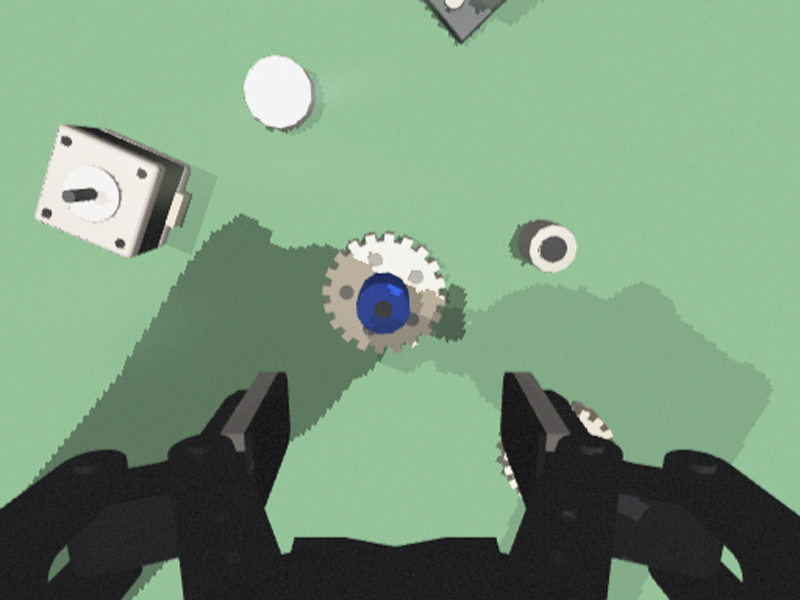

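The blue-hub gear is under the gripper: disc centre (384,292), hub-top hole (383,309).

```bash
python3 - <<'E'
from h import *
import pickle;o=pickle.load(open("o3.pkl","rb"))
s=lambda p:crop(p,1.5625,0,0)
a=wrist(s([(384.5,292)]),.012,o)[0];b=wrist(s([(383,309)]),.036,o)[0];print(a,b)
go(*((a+b)/2),.034)
E
```

```text
[ 0.4749 -0.1951] [ 0.4731 -0.1955]
t 7.3 toolx [ 0.0026 -0.0019 -1.    ] jaw -66.5 j7 -0.927 j1 0.348 w 0.0597705328703711 F [ 0.0931 -1.3383  1.2685]
shift [ 0.1029  0.0033 -0.0029]
```

Request:
servo_tool([
  [0.03, 0.0033, -0.003, 0, -0.4],
  [0.06, 0.0033, -0.003, 0, -0.4],
  [0.085, 0.0033, -0.003, 0, -0.4],
  [0.097, 0.0033, -0.003, 0, -0.4],
  [0.102, 0.0033, -0.003, 0, -0.4],
  [0.102, 0.0033, -0.003, 0, -0.4],
  [0.102, 0.0033, -0.003, 0, -0.4],
], force=30)

```text
clock: 8.0
tcp_pos: [0.4745, -0.1951, 0.1909]
orientation: [0.901, 1.371, -0.901]
contact_force: [0.6, -0.4, -0.1]
grip_width: 0.0594
```

Request:
servo_tool([
  [0, 0, 0, 0, 0.2],
  [0, 0, 0, 0, 0.5],
  [0, 0, 0, 0, 1],
  [0, 0, 0, 0, 1],
  [0, 0, 0, 0, 1],
  [0, 0, 0, 0, 1],
  [0, 0, 0, 0, 1],
])

```text
clock: 8.7
tcp_pos: [0.4749, -0.1952, 0.1917]
orientation: [0.902, 1.37, -0.901]
contact_force: [-0.6, -0.1, 6.7]
grip_width: 0.0226
```

```bash
python3 - <<'E'
from h import *
go(.5338,.2363,.15,23.5)
E
```

```text
t 8.7 toolx [ 0.0055 -0.0027 -1.    ] jaw -66.5 j7 -0.963 j1 0.327 w 0.022553066365565224 F [-0.6066 -0.0558  6.7074]
shift [-0.1141  0.2266 -0.3717]
mod 180 turn(tool x)  -90.0
mod 90 turn(tool x)  0.0
```

Request:
servo_tool([
  [-0.03, 0, 0, 0, 1],
  [-0.07, 0, 0, 0, 1],
  [-0.1, 0.013, -0.022, 0, 1],
  [-0.115, 0.035, -0.058, 0, 1],
  [-0.115, 0.06, -0.1, 0, 1],
  [-0.115, 0.085, -0.14, 0, 1],
  [-0.115, 0.11, -0.18, 0, 1],
  [-0.115, 0.135, -0.22, 0, 1],
])

```text
clock: 9.5
tcp_pos: [0.5101, 0.0624, 0.3066]
orientation: [0.902, 1.369, -0.901]
contact_force: [0.8, 0.5, -1.3]
grip_width: 0.0225
```

Request:
servo_tool([
  [0, 0.025, -0.04, 0, 1],
  [0, 0.05, -0.08, 0, 1],
  [0, 0.07, -0.115, 0, 1],
  [0, 0.085, -0.14, 0, 1],
  [0, 0.085, -0.14, 0, 1],
  [0, 0.085, -0.14, 0, 1],
])

```text
clock: 10.1
tcp_pos: [0.5321, 0.225, 0.3061]
orientation: [0.901, 1.369, -0.9]
contact_force: [-0.2, -1.4, -1.5]
grip_width: 0.0225
```

```bash
python3 - <<'E'
from h import *
go(.5338,.2363,.0437,23.5)
o=get_obs();im=grab_frame("wrist")[:,:,::-1]
cv2.imwrite("pics/w4.png",cv2.resize(im,(800,600),interpolation=cv2.INTER_CUBIC))
E
```

```text
t 10.1 toolx [ 0.0057 -0.0033 -1.    ] jaw -66.44 j7 -1.78 j1 -0.346 w 0.02246649618937872 F [-0.2464 -1.3783 -1.4596]
shift [ 0.1074  0.0057 -0.0102]
mod 180 turn(tool x)  -89.94
mod 90 turn(tool x)  0.06
```

View pics/w4.png

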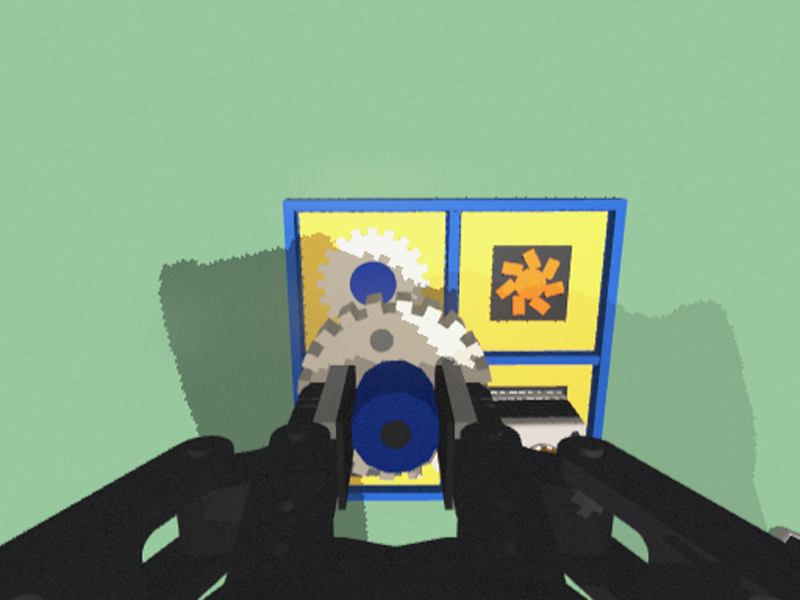

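The gear is held level over its card, and the motor stands in its compartment. Lowering the gear now.

Request:
servo_tool([
  [0.025, 0.0057, -0.01, 0, 1],
  [0.05, 0.0057, -0.01, 0, 1],
  [0.075, 0.0057, -0.01, 0, 1],
  [0.093, 0.0057, -0.01, 0, 1],
  [0.1, 0.0057, -0.01, 0, 1],
  [0.104, 0.0057, -0.01, 0, 1],
  [0.1055, 0.0057, -0.01, 0, 1],
  [0.107, 0.0057, -0.01, 0, 1],
])

```text
clock: 10.95
tcp_pos: [0.5346, 0.2347, 0.1999]
orientation: [0.903, 1.367, -0.901]
contact_force: [0.1, -0.4, 0.2]
grip_width: 0.0228
```

```bash
python3 - <<'E'
from h import *
go(.5338,.2363,.0437,23.5)
E
```

```text
t 10.95 toolx [ 0.0071 -0.0033 -1.    ] jaw -66.58 j7 -1.84 j1 -0.385 w 0.022799706517095855 F [ 0.0996 -0.3534  0.2202]
shift [ 0.0012 -0.     -0.0018]
mod 180 turn(tool x)  89.92
mod 90 turn(tool x)  -0.08
```

Request:
servo_tool([
  [0, 0, -0.0018, 0, 1],
  [0.001, 0, -0.0018, 0, 1],
  [0.0015, 0, -0.0018, 0, 1],
  [0.002, 0, -0.0018, 0, 1],
  [0.002, 0, -0.0018, 0, 1],
])

```text
clock: 11.45
tcp_pos: [0.534, 0.2365, 0.1988]
orientation: [0.903, 1.367, -0.901]
contact_force: [-1.7, -0.6, 7.4]
grip_width: 0.0226
```

Request:
servo_tool([
  [0, 0, 0, 0, 0.4],
  [0, 0, 0, 0, 0.3],
  [0, 0, 0, 0, 0.2],
  [0, 0, 0, 0, 0.1],
  [-0.02, 0, 0, 0, 0.1],
  [-0.05, 0, 0, 0, 0.1],
  [-0.09, 0, 0, 0, -0.3],
  [-0.12, 0, 0, 0, -0.4],
])

```text
clock: 12.25
tcp_pos: [0.5332, 0.237, 0.3207]
orientation: [0.904, 1.366, -0.9]
contact_force: [0.4, 0.1, 0.2]
grip_width: 0.0598
```

```bash
python3 - <<'E'
from h import *
# fan, top estimate + typical wrist-top offset
go(.620,-.0435,.15,6.7)
E
```

```text
t 12.25 toolx [ 0.0087 -0.0024 -1.    ] jaw -66.58 j7 -1.796 j1 -0.36 w 0.059829456657247315 F [0.4067 0.0985 0.237 ]
shift [ 0.0172 -0.032   0.2918]
mod 180 turn(tool x)  -73.28
mod 90 turn(tool x)  16.72
```

Request:
servo_tool([
  [0, -0.004, 0.04, 2, -0.5],
  [0, -0.008, 0.08, 4, -0.5],
  [0, -0.012, 0.12, 6, -0.5],
  [0, -0.017, 0.16, 8, -0.5],
  [0.005, -0.022, 0.2, 11, -0.5],
  [0.01, -0.027, 0.24, 14, -0.5],
  [0.016, -0.03, 0.27, 16.7, -0.5],
  [0.017, -0.032, 0.291, 16.7, -0.5],
])

```text
clock: 13.05
tcp_pos: [0.6196, -0.0459, 0.3043]
orientation: [1.126, 1.252, -1.122]
contact_force: [-0.3, 0.5, 1.0]
grip_width: 0.0638
```

Request:
servo_tool([
  [0, 0, 0, 0, -0.5],
  [0, 0, 0, 0, -0.5],
])

```text
clock: 13.25
tcp_pos: [0.6194, -0.046, 0.3039]
orientation: [1.127, 1.253, -1.124]
contact_force: [-0.4, 1.5, 0.9]
grip_width: 0.064
```

```bash
python3 - <<'E'
from h import *
go(.620,-.0435,.024,6.7)
o=get_obs();im=grab_frame("wrist")[:,:,::-1]
cv2.imwrite("pics/w5.png",cv2.resize(im,(800,600),interpolation=cv2.INTER_CUBIC))
import pickle;pickle.dump(o,open("o5.pkl","wb"))
E
```

```text
t 13.25 toolx [ 0.0066 -0.0034 -1.    ] jaw -83.58 j7 -1.529 j1 0.029 w 0.06404925966748107 F [-0.3544  1.504   0.9121]
shift [ 0.1249  0.0001 -0.0029]
mod 180 turn(tool x)  89.72
mod 90 turn(tool x)  -0.28
```

View pics/w5.png

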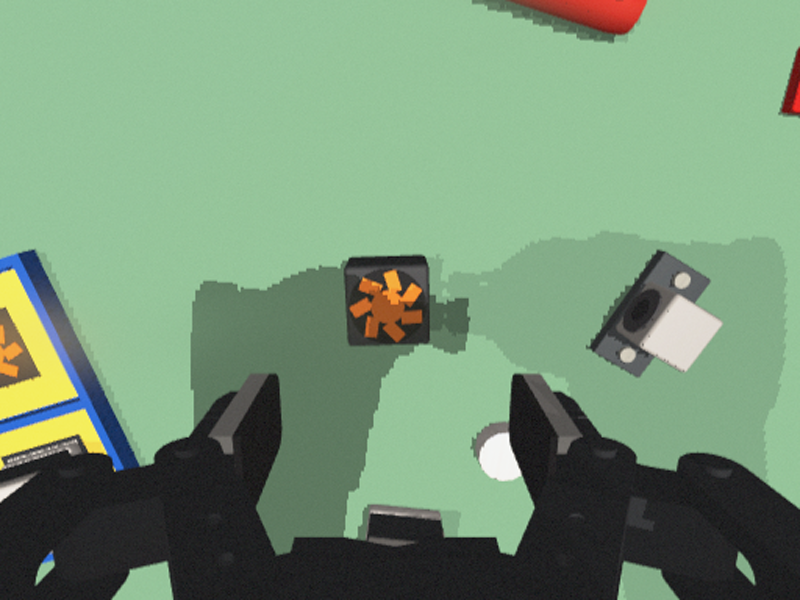

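The fan is square to the jaws, with top corners at about (347,265) to (430,345). The bearing's foot corners are visible at (660,250), (710,280), (640,377), (590,346).

```bash
python3 - <<'E'
from h import *
import pickle;o=pickle.load(open("o5.pkl","rb"))
s=lambda p:crop(p,1.5625,0,0)
f=wrist(s([(347,265),(429,264),(430,345),(348,346)]),.028,o);print(f.mean(0),np.linalg.norm(np.roll(f,-1,0)-f,axis=1),wrist(s([(388,307)]),.028,o))
b=wrist(s([(660,250),(710,280),(640,377),(590,346)]),.008,o);e=np.roll(b,-1,0)-b
print("bear",b.mean(0),np.linalg.norm(e,axis=1),np.degrees(np.arctan2(e[:,1],e[:,0]))%180)
go(*f.mean(0),.022)
E
```

```text
[ 0.6202 -0.0444] [0.0385 0.0401 0.04   0.0401] [[ 0.6196 -0.0442]]
bear [ 0.6254 -0.1803] [0.0317 0.061  0.0336 0.0596] [ 67.1849 157.3525  64.7738 155.5714]
t 13.3 toolx [ 0.0068 -0.0028 -1.    ] jaw -83.47 j7 -1.529 j1 0.028 w 0.06390549892134446 F [-0.2137  0.3435  0.3968]
shift [ 0.1271  0.     -0.0007]
```

Request:
servo_tool([
  [0.035, 0, -0.001, 0, -0.5],
  [0.07, 0, -0.001, 0, -0.5],
  [0.1, 0, -0.001, 0, -0.5],
  [0.117, 0, -0.001, 0, -0.5],
  [0.125, 0, -0.001, 0, -0.5],
  [0.125, 0, -0.001, 0, -0.5],
  [0.125, 0, -0.001, 0, -0.5],
], force=30)

```text
clock: 14.0
tcp_pos: [0.6208, -0.0437, 0.1803]
orientation: [1.126, 1.252, -1.12]
contact_force: [0.4, 0.1, -0.5]
grip_width: 0.0644
```

Request:
servo_tool([
  [0, 0, 0, 0, -0.2],
  [0, 0, 0, 0, 0.1],
  [0, 0, 0, 0, 1],
  [0, 0, 0, 0, 1],
  [0, 0, 0, 0, 1],
  [0, 0, 0, 0, 1],
])

```text
clock: 14.6
tcp_pos: [0.6216, -0.0437, 0.182]
orientation: [1.128, 1.25, -1.118]
contact_force: [-0.4, 0.4, 6.8]
grip_width: 0.0397
```

```bash
python3 - <<'E'
from h import *
go(.6202,-.0444,.022)
go(.5668,.1617,.15,23.5)
E
```

```text
t 14.6 toolx [ 0.0116 -0.0025 -0.9999] jaw -83.46 j7 -1.55 j1 0.019 w 0.03965654660588615 F [-0.4208  0.4192  6.829 ]
shift [ 0.0049 -0.0015  0.0005]
t 14.6 toolx [ 0.0116 -0.0025 -0.9999] jaw -83.46 j7 -1.55 j1 0.019 w 0.03965654660588615 F [-0.4208  0.4192  6.829 ]
shift [-0.1242 -0.0297 -0.2098]
mod 180 turn(tool x)  73.04
mod 90 turn(tool x)  -16.96
```

```bash
cat >> h.py <<'E'
def grip_p(x,y,z=0):
    T=Ttool(get_obs());return T[:3,:3].T@(np.array([x,y,z])-T[:3,3])
def carry(p,x,y,z,turn=0):
    """shift so that tool-fixed point p gets to x,y,z after a turn"""
    o=get_obs();T=Ttool(o);R2=T[:3,:3]@R.from_rotvec([np.radians(turn),0,0]).as_matrix()
    print("t",o["clock"],"toolx",T[:3,0],"jaw",np.degrees(np.arctan2(T[1,2],T[0,2])),"w",o["grip_width"],"F",o["contact_force"])
    print("shift",T[:3,:3].T@(np.array([x,y,z])-R2@p-T[:3,3]))
E
python3 - <<'E'
from h import *
p=grip_p(.6202,-.0444,0);print(p)
carry(p,.5668,.1617,.12,-17)
E
```

```text
[ 0.1819 -0.0035 -0.0001]
t 14.6 toolx [ 0.0116 -0.0025 -0.9999] jaw -83.45655395195807 w 0.03965654660588615 F [-0.4208  0.4192  6.829 ]
shift [-0.1211 -0.0283 -0.2114]
```

Request:
servo_tool([
  [-0.03, 0, 0, 0, 1],
  [-0.07, 0, 0, 0, 1],
  [-0.1, -0.003, -0.02, -2, 1],
  [-0.12, -0.008, -0.06, -5, 1],
  [-0.12, -0.014, -0.1, -9, 1],
  [-0.12, -0.02, -0.145, -13, 1],
  [-0.12, -0.025, -0.185, -17, 1],
  [-0.12, -0.028, -0.21, -17, 1],
])

```text
clock: 15.4
tcp_pos: [0.5671, 0.1657, 0.3015]
orientation: [0.901, 1.367, -0.891]
contact_force: [0.4, -0.3, -0.4]
grip_width: 0.0394
```

Request:
servo_tool([
  [0, 0, 0, 0, 1],
])

```text
clock: 15.5
tcp_pos: [0.5657, 0.1701, 0.302]
orientation: [0.898, 1.371, -0.884]
contact_force: [-0.1, 0.3, -0.2]
grip_width: 0.0393
```

```bash
python3 - <<'E'
from h import *
p=np.array([.1819,-.0035,-.0001])
carry(p,.5668,.1617,.007,0)
E
```

```text
t 15.5 toolx [ 0.0121  0.002  -0.9999] jaw -65.77161290644847 w 0.039335538289896735 F [-0.0672  0.3296 -0.1692]
shift [ 0.1131 -0.0025  0.0073]
```

Request:
servo_tool([
  [0.025, -0.0025, 0.007, 0, 1],
  [0.05, -0.0025, 0.007, 0, 1],
  [0.075, -0.0025, 0.007, 0, 1],
  [0.095, -0.0025, 0.007, 0, 1],
  [0.105, -0.0025, 0.007, 0, 1],
  [0.109, -0.0025, 0.007, 0, 1],
  [0.111, -0.0025, 0.007, 0, 1],
  [0.1115, -0.0025, 0.007, 0, 1],
])

```text
clock: 16.3
tcp_pos: [0.5681, 0.1628, 0.1912]
orientation: [0.899, 1.37, -0.884]
contact_force: [0.3, 0.9, 0.5]
grip_width: 0.0393
```

```bash
python3 - <<'E'
from h import *
p=np.array([.1819,-.0035,-.0001])
carry(p,.5668,.1617,.007,0)
E
```

```text
t 16.3 toolx [ 0.0133  0.0023 -0.9999] jaw -65.79027394012793 w 0.03932986210556684 F [0.3003 0.9451 0.4767]
shift [ 0.0023 -0.0006 -0.    ]
```

Request:
servo_tool([
  [0.001, 0, 0, 0, 1],
  [0.002, 0, 0, 0, 1],
  [0.0025, 0, 0, 0, 1],
  [0.003, 0, 0, 0, 1],
  [0.003, 0, 0, 0, 1],
])

```text
clock: 16.8
tcp_pos: [0.5683, 0.1629, 0.1889]
orientation: [0.899, 1.369, -0.883]
contact_force: [-1.4, -0.7, 5.1]
grip_width: 0.0397
```

Request:
servo_tool([
  [0, 0, 0, 0, 0.0],
  [0, 0, 0, 0, -0.1],
  [0, 0, 0, 0, -0.2],
  [0, 0, 0, 0, -0.3],
  [-0.02, 0, 0, 0, -0.3],
  [-0.05, 0, 0, 0, -0.3],
  [-0.09, 0, 0, 0, -0.3],
  [-0.12, 0, 0, 0, -0.3],
])

```text
clock: 17.6
tcp_pos: [0.5668, 0.1627, 0.3109]
orientation: [0.9, 1.369, -0.883]
contact_force: [0.5, 1.1, -0.1]
grip_width: 0.0559
```

```bash
python3 - <<'E'
from h import *
p=np.array([.155,0,0])
T=Ttool(get_obs());cur=np.degrees(np.arctan2(T[1,2],T[0,2]));print(cur, [((cur-a+90)%180-90) for a in (66,156)])
carry(p,.625,-.1808,.15,[((cur-a+90)%180-90) for a in (66,156)][1])
E
```

```text
-65.79039322678226 [np.float64(48.20960677321773), np.float64(-41.79039322678227)]
t 17.6 toolx [ 0.0149  0.0028 -0.9999] jaw -65.79039322678226 w 0.055937760659236384 F [ 0.5123  1.1267 -0.053 ]
shift [ 0.0058 -0.0902  0.3366]
```

Request:
servo_tool([
  [0, -0.01, 0.04, -5, -0.4],
  [0, -0.02, 0.08, -11, -0.4],
  [0, -0.032, 0.12, -17, -0.4],
  [0, -0.043, 0.16, -23, -0.4],
  [0, -0.054, 0.2, -29, -0.4],
  [0, -0.065, 0.243, -35, -0.4],
  [0, -0.077, 0.288, -42, -0.4],
  [0.002, -0.09, 0.335, -42, -0.4],
])

```text
clock: 18.4
tcp_pos: [0.6223, -0.1813, 0.309]
orientation: [0.327, 1.532, -0.317]
contact_force: [0.9, 0.4, -0.1]
grip_width: 0.0603
```

Request:
servo_tool([
  [0, 0, 0, 0, -0.4],
  [0, 0, 0, 0, -0.4],
])

```text
clock: 18.6
tcp_pos: [0.6218, -0.1835, 0.3084]
orientation: [0.33, 1.532, -0.32]
contact_force: [-0.1, 0.3, -0.2]
grip_width: 0.0599
```

```bash
python3 - <<'E'
from h import *
carry(np.array([.155,0,0]),.625,-.1808,.034,0)
o=get_obs();im=grab_frame("wrist")[:,:,::-1]
cv2.imwrite("pics/w6.png",cv2.resize(im,(800,600),interpolation=cv2.INTER_CUBIC))
import pickle;pickle.dump(o,open("o6.pkl","wb"))
E
```

```text
t 18.6 toolx [ 0.0148  0.003  -0.9999] jaw -23.79347163558976 w 0.059874651675854595 F [-0.0607  0.2622 -0.2432]
shift [ 0.1195  0.0013 -0.0016]
```

View pics/w6.png

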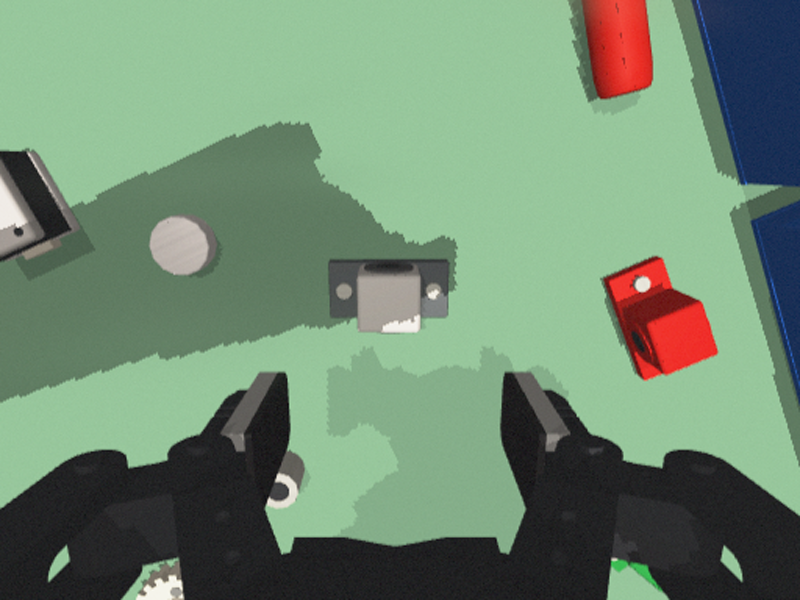

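The bearing is square to the jaws: foot x 329–448, y 261–317; silver top x 358–421, y 276–333.

```bash
python3 - <<'E'
from h import *
import pickle;o=pickle.load(open("o6.pkl","rb"))
s=lambda p:crop(p,1.5625,0,0)
f=wrist(s([(329,261),(448,261),(448,317),(329,317)]),.008,o);b=wrist(s([(358,276),(422,276),(421,333),(358,333)]),.038,o)
print(f.mean(0),b.mean(0),np.linalg.norm(np.roll(b,-1,0)-b,axis=1))
carry(np.array([.155,0,0]),*((f.mean(0)+b.mean(0))/2),.034)
E
```

```text
[ 0.6246 -0.1811] [ 0.6249 -0.1817] [0.0295 0.0276 0.0299 0.0276]
t 18.65 toolx [ 0.015   0.0041 -0.9999] jaw -23.611383098724016 w 0.05978096508097619 F [1.0591 0.679  0.8386]
shift [ 0.1196 -0.0019 -0.0008]
```

Request:
servo_tool([
  [0.035, 0, -0.001, 0, -0.4],
  [0.07, 0, -0.001, 0, -0.4],
  [0.1, 0, -0.001, 0, -0.4],
  [0.113, 0, -0.001, 0, -0.4],
  [0.119, 0, -0.001, 0, -0.4],
  [0.119, 0, -0.001, 0, -0.4],
  [0.119, 0, -0.001, 0, -0.4],
], force=35)

```text
clock: 19.35
tcp_pos: [0.6238, -0.18, 0.1911]
orientation: [0.328, 1.53, -0.316]
contact_force: [0.1, 0.7, 0.8]
grip_width: 0.06
```

Request:
servo_tool([
  [0, 0, 0, 0, 0],
  [0, 0, 0, 0, 0.3],
  [0, 0, 0, 0, 1],
  [0, 0, 0, 0, 1],
  [0, 0, 0, 0, 1],
  [0, 0, 0, 0, 1],
  [0, 0, 0, 0, 1],
])

```text
clock: 20.05
tcp_pos: [0.6244, -0.1801, 0.1927]
orientation: [0.328, 1.528, -0.317]
contact_force: [-1.2, 0.1, 6.5]
grip_width: 0.0293
```

```bash
python3 - <<'E'
from h import *
p=grip_p(.6248,-.1814,0);print(p)
carry(p,.46,.2039,.12,42.9)
E
```

```text
[ 0.1926 -0.0031 -0.0023]
t 20.05 toolx [ 0.0195  0.0032 -0.9998] jaw -23.599240993259837 w 0.029263344868846936 F [-1.174   0.0682  6.5109]
shift [-0.1219  0.286  -0.3017]
```

Request:
servo_tool([
  [-0.03, 0, 0, 0, 1],
  [-0.07, 0, 0, 0, 1],
  [-0.1, 0.018, -0.02, 3, 1],
  [-0.12, 0.048, -0.05, 8, 1],
  [-0.12, 0.08, -0.084, 14, 1],
  [-0.12, 0.113, -0.119, 20, 1],
  [-0.12, 0.146, -0.154, 26, 1],
  [-0.12, 0.178, -0.188, 32, 1],
])

```text
clock: 20.85
tcp_pos: [0.5198, 0.0595, 0.3118]
orientation: [0.768, 1.417, -0.748]
contact_force: [0.6, 1.3, -1.0]
grip_width: 0.0291
```

```bash
python3 - <<'E'
from h import *
T=Ttool(get_obs());cur=np.degrees(np.arctan2(T[1,2],T[0,2]))
print("turn",cur+66.5);carry(np.array([.1926,-.0031,-.0006]),.46,.2039,.12,cur+66.5)
E
```

```text
turn 10.649471015121343
t 20.85 toolx [ 0.02    0.0034 -0.9998] jaw -55.85052898487866 w 0.029069727474743765 F [ 0.6462  1.2944 -1.0464]
shift [-0.0016  0.031  -0.1535]
```

Request:
servo_tool([
  [0, 0.01, -0.04, 4, 1],
  [0, 0.018, -0.08, 8, 1],
  [0, 0.025, -0.12, 10.6, 1],
  [0, 0.03, -0.145, 10.6, 1],
  [0, 0.031, -0.1535, 10.6, 1],
  [0, 0.031, -0.1535, 10.6, 1],
  [0, 0.031, -0.1535, 10.6, 1],
])

```text
clock: 21.55
tcp_pos: [0.4598, 0.2025, 0.3111]
orientation: [0.911, 1.36, -0.89]
contact_force: [-0.1, -0.1, -1.3]
grip_width: 0.0294
```

```bash
python3 - <<'E'
from h import *
o=get_obs();im=grab_frame("wrist")[:,:,::-1]
cv2.imwrite("pics/w7.png",cv2.resize(im,(800,600),interpolation=cv2.INTER_CUBIC))
carry(np.array([.1926,-.0031,-.0006]),.46,.2039,.007)
E
```

```text
t 21.6 toolx [ 0.0202  0.0024 -0.9998] jaw -66.59309705011556 w 0.02922147341928213 F [ 0.1999 -1.44   -1.6683]
shift [ 0.1113 -0.0021 -0.0027]
```

View pics/w7.png

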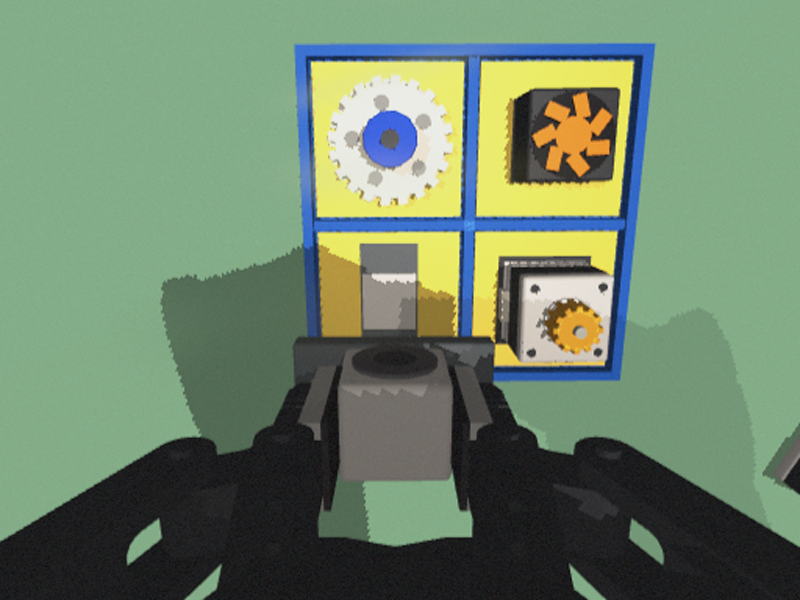

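The gear, fan and motor stand upright in the right compartments, and the bearing hangs level over its card. Lowering it now.

Request:
servo_tool([
  [0.025, -0.0015, -0.0025, 0, 1],
  [0.05, -0.0015, -0.0025, 0, 1],
  [0.075, -0.0015, -0.0025, 0, 1],
  [0.095, -0.0015, -0.0025, 0, 1],
  [0.103, -0.0015, -0.0025, 0, 1],
  [0.107, -0.0015, -0.0025, 0, 1],
  [0.109, -0.0015, -0.0025, 0, 1],
  [0.1095, -0.0015, -0.0025, 0, 1],
])

```text
clock: 22.4
tcp_pos: [0.4604, 0.204, 0.2021]
orientation: [0.913, 1.358, -0.89]
contact_force: [-0.7, 0.1, -1.7]
grip_width: 0.029
```

```bash
python3 - <<'E'
from h import *
carry(np.array([.1926,-.0031,-.0006]),.46,.2039,.007)
E
```

```text
t 22.4 toolx [ 0.0214  0.0029 -0.9998] jaw -66.63056044076768 w 0.028966445715177137 F [-0.7032  0.076  -1.7098]
shift [ 0.0025 -0.0013 -0.0006]
```

Request:
servo_tool([
  [0.001, -0.001, 0, 0, 1],
  [0.002, -0.001, 0, 0, 1],
  [0.0025, -0.001, 0, 0, 1],
  [0.0032, -0.001, 0, 0, 1],
  [0.0032, -0.001, 0, 0, 1],
])

```text
clock: 22.9
tcp_pos: [0.4597, 0.2039, 0.1996]
orientation: [0.913, 1.358, -0.889]
contact_force: [-1.6, -0.4, 7.2]
grip_width: 0.0296
```

Request:
servo_tool([
  [0, 0, 0, 0, 0.25],
  [0, 0, 0, 0, 0.15],
  [0, 0, 0, 0, 0.05],
  [0, 0, 0, 0, 0.0],
  [-0.02, 0, 0, 0, 0.0],
  [-0.05, 0, 0, 0, 0.0],
  [-0.09, 0, 0, 0, 0.0],
  [-0.13, 0, 0, 0, 0.0],
])

```text
clock: 23.7
tcp_pos: [0.4565, 0.2033, 0.3306]
orientation: [0.913, 1.359, -0.89]
contact_force: [0.8, 0.1, 0.1]
grip_width: 0.0427
```

Request:
servo_tool([
  [-0.02, 0, 0.03, 0, -1],
  [-0.04, -0.01, 0.06, 0, -1],
  [-0.05, -0.02, 0.06, 0, -1],
  [-0.06, -0.02, 0.06, 0, -1],
  [-0.06, -0.02, 0.06, 0, -1],
  [-0.06, -0.02, 0.06, 0, -1],
])

```text
clock: 24.3
tcp_pos: [0.4605, 0.1412, 0.3902]
orientation: [0.911, 1.36, -0.889]
contact_force: [0.9, -0.5, -0.6]
grip_width: 0.0854
```

```bash
python3 - <<'E'
from h import *
import pickle;o=get_obs();im=grab_frame("wrist")[:,:,::-1];pickle.dump(o,open("o8.pkl","wb"))
cv2.imwrite("pics/w8.png",cv2.resize(im,(800,600),interpolation=cv2.INTER_CUBIC));print(o["tcp_pos"],o["contact_force"])
E
```

```text
[0.4605 0.1412 0.3902] [ 0.8903 -0.4576 -0.5709]
```

View pics/w8.png

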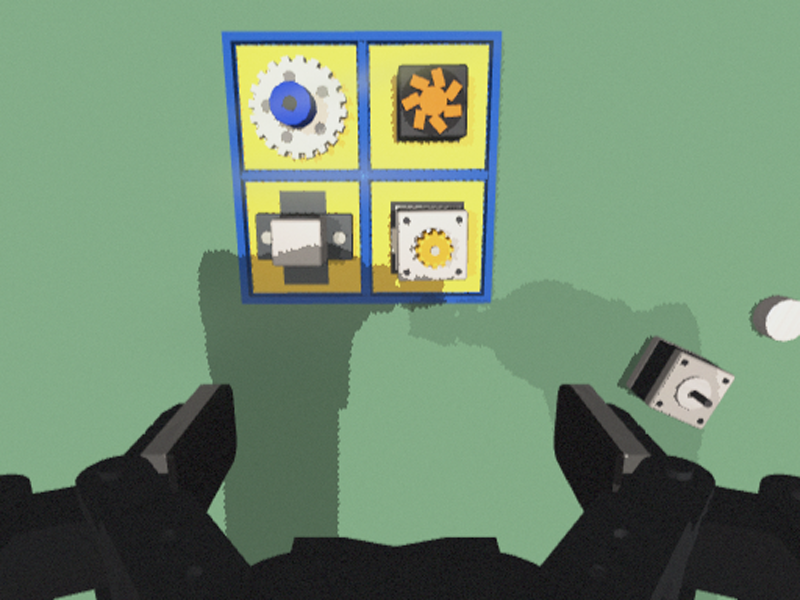

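All four parts stand in their compartments: gear disc (298,107), fan top (432,101), bearing foot (304,238), motor top (432,243). I'll check their centring.

```bash
python3 - <<'E'
from h import *
import pickle;o=pickle.load(open("o8.pkl","rb"))
s=lambda p:crop(p,1.5625,0,0)
t=wrist(s([(222,32),(501,32),(491,302),(242,303)]),.013,o);c=t.mean(0);print("tray",c,np.linalg.norm(np.roll(t,-1,0)-t,axis=1))
ex=(t[1]+t[2]-t[0]-t[3]);ex/=np.linalg.norm(ex);ey=(t[0]+t[1]-t[2]-t[3]);ey/=np.linalg.norm(ey)
for n,uv,z,a,b in (("gear",(298,107),.019,-1,1),("fan",(432,101),.035,1,1),("bear",(304,237.5),.015,-1,-1),("motor",(432,243),.045,1,-1)):
    d=wrist(s([uv]),z,o)[0]-c; print(n,"off centre mm",(d@ex-a*.0405)*1e3,(d@ey-b*.0405)*1e3)
im=grab_frame("top")[:,:,::-1]
cv2.imwrite("pics/t9.png",cv2.resize(np.hstack([im[180:285,115:220],im[165:285,240:390][:105]]),None,fx=3,fy=3,interpolation=cv2.INTER_CUBIC))
E
```

```text
tray [0.5131 0.1823] [0.1667 0.1664 0.1675 0.1666]
gear off centre mm 1.2732490676542683 -0.037064465419692216
fan off centre mm 0.2929572869185895 1.1343271403537885
bear off centre mm 0.8429334672505964 1.439612795919809
motor off centre mm 0.7547882309871037 1.3489945349181993
```

View pics/t9.png

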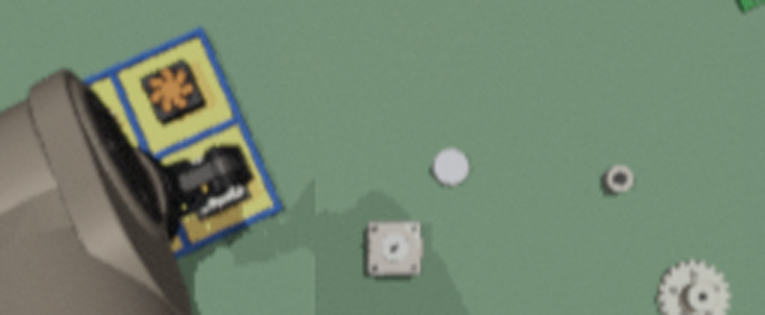

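The bare-shaft motor and the all-white gear haven't moved, and all four parts are within about 2 mm of their card centres. Handing in.

```bash
python3 -c "
from bench import *
print(hand_in())"
```

```text
the job is handed in; nothing more can be done
None
```

The kit is made up and handed in: the pinion motor, the blue-hub gear, the fan and the bearing block each stand upright on their own card. I placed them in the order asked, in about 24 s of robot time. Each was lowered to light contact before release (about 5–7 N at the wrist).

- **Centring:** the last wrist picture puts every part within about 2 mm of its card centre, close to the 2 mm camera calibration.
- **Look-alikes:** the last top view, partly hidden by the arm, shows the bare-shaft motor and the all-white gear still where they started.
- **Open points:** the tool leaned slowly to about 1.2° over the run. I allowed for it when placing the fan and bearing, and both look flat in the wrist picture. The top and wrist cameras disagreed by 2–3 mm at first, so I relied mostly on the wrist camera. No check failed.

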